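# Clear the sample board and gauge its paint

## Robot

A 6-joint arm with a two-finger parallel gripper is mounted at the origin on the work surface. World frame = base frame: x ahead of the robot, y to its left, z up, the work surface at z = 0. Lengths are in m, angles in rad, forces in N, time in s.
With the tool pointing down it reaches from about 0.3 to 1 m from the base axis. Payload 5.1 kg.
Tool frame: the origin (TCP) lies where the fingers leave the gripper's body, on its centre line; the fingertips stand 78 mm ahead of it and the grasp point (between the pads) lies 59 mm ahead of it; z points along the fingers, y is the direction in which the jaws open and shut (so a half turn about z gives the same grasp; the last joint's range is limited). The gripper opens to 95 mm and grips with 3 to 60 N. Pads are 20 mm wide; open, the fingers measure 119 mm over their backs; the gripper's body (75 mm by 180 mm) begins 59 mm behind the grasp point.
Start: joints at [-1.332, 0.124, 1.65, -0, 1.367, -0.083], TCP at [0.206, -0.617, 0.292] pointing down, gripper open.
Joint ranges: [-2.61, 2.61], [-1.02, 2.33], [0.03, 2.71], [-1.35, 4.49], [0.32, 2.68], [-2.91, 2.91]. Speed limits (rad/s): [2.57, 2.57, 3.14, 3.14, 3.14, 3.14].

## Interface

Orientations are given as a rotation vector (axis times angle).
In Python, from bench import bot, optics gives the robot as it stands.
- The arm moves only by the tool arm_command, never from a script. Its argument "moves" is a list of rows, each a list of 3 entries, a list of its own where there are three numbers: the turn, a rotation vector about the tool's x, y, z in degrees, then the shift along the tool's x, y, z in mm, then the finger opening in mm, from 0 to 95.1. A call has 1 to 12 rows; each row is the pose to reach, as a shift and turn from the pose measured when the call began, along the tool's axes at that moment; what a row does not reach only later rows make up. A row lasts 1/10 s, in which the tool goes at most 50 mm and 8.59 degrees, less where a joint would pass 70% of its speed; a pose out of reach is approached as far as the arm can. A call with a gripper value outside its range is refused whole. The fingers move at their own pace and stop on an object; "force" is the grip in N (left out, the last holds). Time passes only in rows, so rows that repeat a pose let the fingers close. It gives the time, the measured TCP pose, the force and the opening at its end, in the units of the state.
- bot.sense(): the state, without advancing time (a new reading comes with each control period).
- optics.camera(name): name is "side" or "top" or "wrist"; returns a dict with "color" (384x512x3 uint8, red, green, blue), "depth" (384x512 float32, m along the optical axis (not along the pixel's ray), 0 where there is no reading), "fx", "fy", "cx", "cy" (pixels), "distortion" ([k1, k2, p1, p2, k3] as OpenCV has them; the pictures are not rectified), "R" (3x3) and "t" (3): a world point X has camera coordinates R X + t; the wrist camera has in their place "hand_eye" (4x4, takes a point from camera to tool coordinates, whose origin is the TCP and whose axes are the flange's). Camera axes: x right, y down, z forward; pixel columns grow to the right and rows downward; lengths in m; the calibration is good to about 2 mm. A picture is of the moment at which its call begins: read the wrist's pose just before it.
- bot.finish_job(): hands the job in, once; it reports no verdict.
The state is a dict: "time": time; "joint_pos": joint angles; "qd": joint speeds; "tau": joint torques, N m; "tcp_pos": TCP position; "ee_rot": TCP orientation; "contact_force": force on the tool from outside, world axes, zero at the start; "moment": the same for the moment, N m; "finger_gap": finger opening in m.
Only numpy, scipy, OpenCV 4.12 (cv2) and the standard library are available. Lean on these libraries where they do the work, as an engineer would, in place of code of your own. Each camera call takes 0.05 s, during which the arm holds its last target. There are 200 camera calls.

## Task

Tip the four wooden offcuts off the hinged white sample board into the bin beside it by lifting the board at the side with the bar, without touching the offcuts, and lower the board gently until it lies flat again. Then take the pen gauge out of its holder and hold it upright with its sprung tip inside the ring marked on the board, pressing lightly so that the tip is pushed about halfway in. Finish while still holding it there, and leave the paint tin, sanding block and screwdriver where they are.

Things in the scene. Friction and masses are not known exactly. Their poses are not given: they have to be found in the camera images.
- stand: fixed plywood stand that carries the hinged board and the bin; origin on the table under the board's centre; x along the hinge line, y from the lift bar towards the bin, z up. The flat board's top is 85 mm above the table; the board measures 180 mm (x) by 200 mm (y) by 12 mm, centred on the origin, with 12 mm high, 8 mm thick lips on all edges but the hinged one at y = +100 mm, over which pieces slide into the bin
- board (a joint): hinge of the white board in rad: 0 lying flat, grows as the bar side is lifted, stop at 1.15. Total weight moved about 0.45 kg with the offcuts; nothing holds it up, so it falls flat if let go. The offcuts start to slide somewhere between 25 and 40 degrees
- bar (a point): middle of the lift bar, a round steel rod 12 mm thick and 140 mm long (120 mm free between its two 10 mm wide arms), parallel to the hinge, 40 mm clear of the board's free edge, 79 mm above the table when flat and 240 mm (and 6 mm below) from the hinge axis; its axes turn with the board (x along the rod, y towards the hinge)
- hinge (a point): middle of the hinge axis, at the board's top surface on the edge next to the bin; x along the axis; the bar is on the -y side when flat
- mark (a point): centre of the ring drawn in dark line on the white board's top surface, 18 mm inside and 24 mm outside diameter; z is the board's normal; may lie hidden under offcuts at first
- bin: open wooden bin fixed to the stand against the hinged edge, outside 200 mm (x) by 180 mm (y) by 66 mm high, walls and floor 6 mm; origin at the centre of its underside, axes as the stand's
- offcut1: loose wooden offcut lying on the board; origin at the centre of its underside as it starts out; rectangular block 42 x 34 x 24 mm, 25 g
- offcut2: loose wooden offcut lying on the board; origin at the centre of its underside as it starts out; round plug 40 mm in diameter, 22 mm high, 20 g
- offcut3: loose wooden offcut lying on the board; origin at the centre of its underside as it starts out; L-shaped block 44 x 34 x 24 mm, 25 g
- offcut4: loose wooden offcut lying on the board; origin at the centre of its underside as it starts out; square block 34 x 34 x 28 mm, 25 g
- gauge: pen gauge, about 0.12 kg, standing point down in the holder; origin on its axis at the outer end of the relaxed tip, z along its axis from tip to cap. Along z in mm: sprung tip 0 to 14 (6 mm thick), steel nose to 52 (at most 18 thick), round flange 52 to 57 (28 mm diameter, rests on the holder), round black barrel 57 to 135 (18 mm diameter, to be gripped here), cap to 140
- plunger (a joint): how far the gauge's sprung tip is pushed in, in m: 0 relaxed, 0.010 at its stop; it takes about 1.4 N to start it, 3.2 N halfway and 4.9 N at the stop
- point (a point): the outer end of the gauge's sprung tip, on its axis; moves with the tip
- holder: fixed dark wooden block 60 x 60 x 60 mm, origin at the centre of its underside, with a 23 mm upright hole in which the gauge hangs by its flange; lift the gauge 55 mm to clear it
- tin: bystander: closed paint tin 76 mm in diameter, 75 mm high, origin at the centre of its underside
- sander: bystander: cork sanding block 100 x 60 x 42 mm, origin at the centre of its underside
- driver: bystander: screwdriver lying on the table with a black handle, about 200 mm long
Things that resemble listed ones, but are neither listed nor needed, are in the scene too. What is shaped like the offcut4 but purple is not meant. What is shaped like the offcut1 but turquoise is not meant.

How it is judged:
On the way, in this order (a step that is already met when the one before it is completed fails the run):
1. the bar side of the board is lifted (more than 0.3 rad) (value of joint board above 0.3 rad), for 0.02 s.
2. all four offcuts are in the bin (x of offcut1 in the frame of bin between -0.098 and 0.098 m and y of offcut1 in the frame of bin between -0.088 and 0.088 m and z of offcut1 in the frame of bin between -0.01 and 0.064 m and x of offcut2 in the frame of bin between -0.098 and 0.098 m and y of offcut2 in the frame of bin between -0.088 and 0.088 m and z of offcut2 in the frame of bin between -0.01 and 0.064 m and x of offcut3 in the frame of bin between -0.098 and 0.098 m and y of offcut3 in the frame of bin between -0.088 and 0.088 m and z of offcut3 in the frame of bin between -0.01 and 0.064 m and x of offcut4 in the frame of bin between -0.098 and 0.098 m and y of offcut4 in the frame of bin between -0.088 and 0.088 m and z of offcut4 in the frame of bin between -0.01 and 0.064 m), for 0.2 s.
At the end, for the whole second after the job is handed in: All four offcuts lie in the bin and the board is flat (under 0.03 rad); the gauge is held in the fingers, at rest, within 0.12 rad (7 degrees) of upright, with its point on the board within 9 mm of the ring's centre, its tip pushed in 2.5 to 7.8 mm and 1 to 8 N between gauge and board (all of step 2 and value of joint board below 0.03 rad and distance between point and mark below 0.009 m and angle between gauge's own z axis and vertical below 0.12 rad and value of joint plunger between 0.0025 and 0.0078 m and contact force between gauge and stand between 1 and 8 N and contact force between gauge and the fingers above 1 N and linear speed of gauge below 0.02 m/s); the arm keeps its last pose, push and grip.
It fails at once if the paint tin, sanding block or screwdriver is moved more than 30 mm (distance of any of tin, sander, driver from where it was at the start of the episode above 0.03 m).
It fails at once if an offcut is pushed or gripped by the fingers (over 1.5 N) (contact force between any of offcut1, offcut2, offcut3, offcut4 and the fingers above 1.5 N).
It fails at once if the board is dropped or slammed down (falls faster than 3 rad/s) (velocity of joint board below -3 rad/s).
It fails at once if the gauge is rammed into the board (over 15 N) (contact force between gauge and stand above 15 N).
It also fails if it takes over 64 s, if anything falls off the work surface, if the arm or the gripper's body presses on something with over 40 N, if the wrist force passes 120 N, or if a joint passes its speed limit or range.

## Working session

There is one attempt and no reset: what is moved stays moved. The work goes in short steps, Python scripts to look and compute and a tool call to move; the robot and the scene stay as the last step left them, time stands still between calls to the robot, and variables do not carry over. Pictures are saved under pics/ and viewed, on a budget of 10 in all, crops included, one or two more only if the job needs it, and the job is handed in when it is done.

Besides the shell and the picture viewer there is one more tool, called after "Emit:" as name(argument=value, ...), one argument or row to a line, values as JSON. arm_command: Moves the arm, as the interface text tells. Its arguments: {"type":"object","properties":{"moves":{"type":"array","items":{"type":"array"}},"force":{"type":"number"}},"required":["moves"]}

```bash
ls; mkdir -p pics; python3 - <<'E'
from bench import bot, optics
import cv2,numpy as np
s=bot.sense();print(s)
for n in ("top","side"):
    c=optics.camera(n);np.savez(f"pics/{n}.npz",**c)
    cv2.imwrite(f"pics/{n}.png",c["color"][:,:,::-1]);print(n,c["fx"],c["cx"],c["cy"],c["R"],c["t"],c["distortion"])
a=[cv2.imread(f"pics/{n}.png") for n in("top","side")]
E
```

```text
pics
{'time': 0.0, 'joint_pos': array([-1.33159653e+00,  1.24489039e-01,  1.65161893e+00, -1.62627732e-05,
        1.36746245e+00, -8.25830520e-02]), 'qd': array([-9.63812606e-04,  7.13513793e-05,  1.23408159e-04, -6.46773087e-04,
       -1.00515517e-03,  9.29910945e-07]), 'tau': array([-1.90937681e-03, -4.17604637e+01, -3.59933245e+01,  7.72706419e-02,
        4.93108621e-02, -1.67447765e-04]), 'tcp_pos': array([ 0.20543901, -0.61619911,  0.29102983]), 'ee_rot': array([-3.09907273e+00, -5.02966875e-01,  2.67798725e-04]), 'contact_force': array([-0.14981877, -0.15065257,  0.55262141]), 'moment': array([-0.03534242, -0.00482514, -0.00073228]), 'finger_gap': 0.09511457476417445}
top 356.58723193323686 253.81463945060602 190.7013150226434 [[ 0.02711966 -0.99952537  0.01461391]
 [-0.99056788 -0.02883515 -0.13395451]
 [ 0.13431232 -0.01084327 -0.99087972]] [0.00817757 0.52539609 1.00716258] [-0.02198231  0.          0.          0.          0.        ]
side 358.8806084933842 257.59525045881514 191.8468439704996 [[ 0.97813283 -0.20676328  0.02247487]
 [-0.07689911 -0.45994196 -0.88461287]
 [ 0.19324259  0.86354059 -0.46578424]] [-0.49305385  0.12511725  1.08758171] [-0.01572283  0.          0.          0.          0.        ]
```

View pics/top.png

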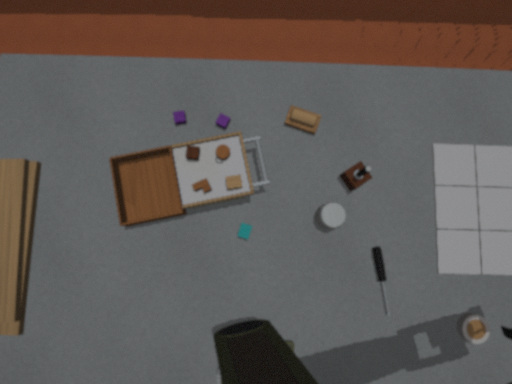

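View pics/side.png

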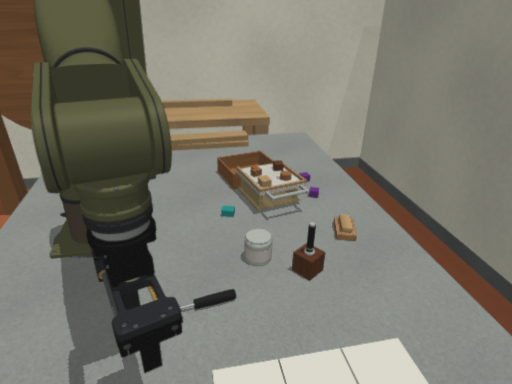

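The top view shows the board at about (172–250, 135–208), the bin to its left, the bar at about (262,160), the holder with the gauge at about (357,176) and the tin at (333,215). The side view agrees. I'll measure from a crop.

```bash
cat > h.py <<'E'
import numpy as np,cv2
def ray(c,uv,z):
    K=np.array([[c["fx"],0,c["cx"]],[0,c["fy"],c["cy"]],[0,0,1]])
    p=cv2.undistortPoints(np.float64(uv).reshape(-1,1,2),K,c["distortion"]).reshape(-1,2)
    d=np.c_[p,np.ones(len(p))]@c["R"]; o=-c["R"].T@c["t"]
    return o+d*((z-o[2])/d[:,2])[:,None]
def tri(c1,u1,c2,u2):
    o=[];A=np.zeros((3,3));b=np.zeros(3)
    for c,u in((c1,u1),(c2,u2)):
        p=ray(c,[u],0)[0];o=-c["R"].T@c["t"];d=p-o;d/=np.linalg.norm(d);M=np.eye(3)-np.outer(d,d);A+=M;b+=M@o
    return np.linalg.solve(A,b)
E
python3 - <<'E'
from h import *
c=dict(np.load("pics/top.npz"));im=c["color"][:,:,::-1]
hsv=cv2.cvtColor(im,cv2.COLOR_BGR2HSV)
w=((hsv[...,2]>150)&(hsv[...,1]<40)).astype(np.uint8)
w=cv2.morphologyEx(w,cv2.MORPH_CLOSE,np.ones((15,15)))
w=cv2.morphologyEx(w,cv2.MORPH_OPEN,np.ones((9,9)))
for k in cv2.findContours(w,0,2)[0]:
    if cv2.contourArea(k)>300:
        r=cv2.minAreaRect(k);b=cv2.boxPoints(r);print(r,b.tolist(),"\n",ray(c,b,0.085).round(4))
cr=im[90:250,100:400];cv2.imwrite("pics/crop.png",cv2.resize(cr,(0,0),fx=2.66,fy=2.66,interpolation=3))
print(ray(c,[(262,160),(357,176)],0.079), c["depth"][160,245:275].round(3))
s=dict(np.load("pics/side.npz"))["color"][130:290,200:370,::-1];cv2.imwrite("pics/crops.png",cv2.resize(s,(0,0),fx=3.5,fy=3.5,interpolation=3))
E
```

```text
[[ 0.60748054  0.0026094   0.079     ]
 [ 0.56955179 -0.2676661   0.079     ]] [0.988 0.991 1.09  1.093 1.089 1.092 1.09  1.088 1.091 1.096 1.09  1.092
 1.091 1.094 1.006 1.005 1.001 1.006 1.09  1.095 1.093 1.089 1.095 1.091
 1.092 1.091 1.089 1.087 1.092 1.093]
```

View pics/crop.png

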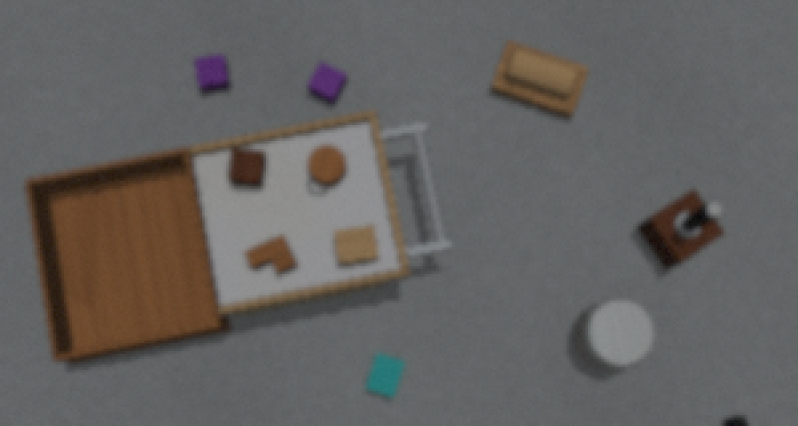

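View pics/crops.png

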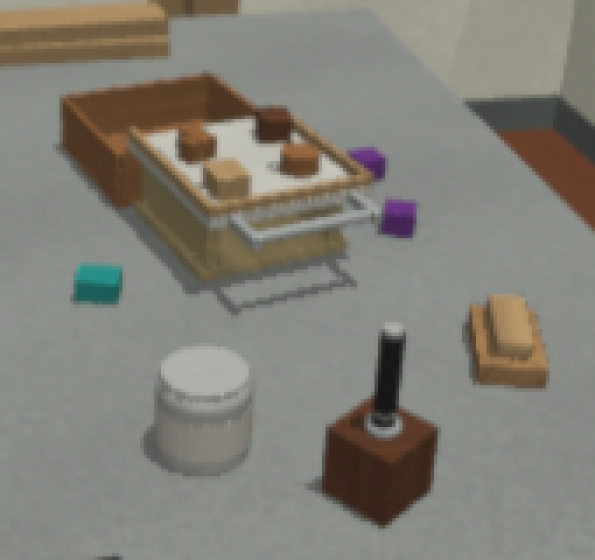

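The crops show bar ends at about (425,128) and (448,245) in the top crop, board corners at (378,115) and (408,272), and the gauge cap at (714,209) top and (393,328) side. The ring is half hidden under the plug near (318,185).

```bash
cat >> h.py <<'E'
from scipy.spatial.transform import Rotation as R, Slerp
G=0.059
def pose(yaw,lean,g,hx):
    """tool x along yaw in plane (about z), pointing down, leaned by `lean` about hinge-x axis (+: body leans towards +y); g = grasp point"""
    ex=np.array([np.cos(yaw),np.sin(yaw),0]);
    Rt=R.from_rotvec(-lean*ex)*R.from_matrix(np.c_[ex,np.cross([0,0,-1],ex),[0,0,-1]])
    return Rt,np.asarray(g)-G*Rt.as_matrix()[:,2]
def rows(s,path,gap):
    R0=R.from_rotvec(s["ee_rot"]);p0=s["tcp_pos"]
    out=[]
    for (Rt,p) in path:
        out.append([[round(v,1) for v in np.degrees((R0.inv()*Rt).as_rotvec())],[round(v) if 0 else round(v,1) for v in 1000*R0.inv().apply(p-p0)],gap])
    print(str(out).replace(" ",""))
def interp(s,Rt,p,n):
    R0=R.from_rotvec(s["ee_rot"]);sl=Slerp([0,1],R.concatenate([R0,Rt]))
    return [(sl(k/n),s["tcp_pos"]+(p-s["tcp_pos"])*k/n) for k in range(1,n+1)]
E
python3 - <<'E'
from h import *
t=dict(np.load("pics/top.npz"));s=dict(np.load("pics/side.npz"))
T=lambda x,y:((x+.5)/2.66-.5+100,(y+.5)/2.66-.5+90)
S=lambda x,y:((x+.5)/3.5-.5+200,(y+.5)/3.5-.5+130)
p=lambda n,v:print(n,np.round(v,4).tolist())
p("bar",ray(t,[T(425,128),T(448,245)],0.085))
p("free",ray(t,[T(378,115),T(408,272)],0.097))
p("hinge",ray(t,[T(190,150),T(218,312)],0.085))
p("binfar",ray(t,[T(30,180),T(58,357)],0.066))
p("ring",ray(t,[T(317,186)],0.085))
p("cap",tri(t,T(714,209),s,S(393,328)));p("flange",tri(t,T(686,225),s,S(383,425)))
p("holder",ray(t,[T(693,190),T(722,227),T(670,266),T(641,230)],0.06))
p("capray",ray(t,[T(714,209)],0.148));p("flray",ray(t,[T(686,225)],0.065))
p("bartri",[tri(t,T(425,128),s,S(378,207)),tri(t,T(448,245),s,S(250,239))])
E
```

```text
bar [[0.6703, 0.0116, 0.085], [0.5445, -0.0158, 0.085]]
free [[0.6794, 0.0618, 0.097], [0.5131, 0.0256, 0.097]]
hinge [[0.6386, 0.2605, 0.085], [0.4671, 0.2214, 0.085]]
binfar [[0.6053, 0.4352, 0.066], [0.4164, 0.3905, 0.066]]
ring [[0.6036, 0.1242, 0.085]]
cap [0.5795, -0.2772, 0.1465]
flange [0.5798, -0.2757, 0.0598]
holder [[0.6173, -0.2834, 0.06], [0.5772, -0.3146, 0.06], [0.5327, -0.2573, 0.06], [0.5712, -0.226, 0.06]]
capray [[0.5784, -0.2765, 0.148]]
flray [[0.5773, -0.2737, 0.065]]
bartri [[0.6715, 0.0112, 0.0882], [0.544, -0.0158, 0.0807]]
```

```bash
python3 - <<'E'
from h import *
from bench import bot
s=bot.sense()
Rt,p=pose(0.22,-0.25,[0.606,0.002,0.079],0)
pre=p-0.09*Rt.as_matrix()[:,2]
rows(s,interp(s,Rt,pre,20)[:12],30)
E
```

```text
[[[np.float64(0.7),np.float64(0.0),np.float64(0.3)],[np.float64(28.6),np.float64(-21.1),np.float64(3.4)],30],[[np.float64(1.4),np.float64(0.1),np.float64(0.6)],[np.float64(57.2),np.float64(-42.3),np.float64(6.9)],30],[[np.float64(2.1),np.float64(0.1),np.float64(0.9)],[np.float64(85.8),np.float64(-63.4),np.float64(10.3)],30],[[np.float64(2.8),np.float64(0.1),np.float64(1.2)],[np.float64(114.4),np.float64(-84.6),np.float64(13.7)],30],[[np.float64(3.6),np.float64(0.2),np.float64(1.5)],[np.float64(142.9),np.float64(-105.7),np.float64(17.2)],30],[[np.float64(4.3),np.float64(0.2),np.float64(1.7)],[np.float64(171.5),np.float64(-126.9),np.float64(20.6)],30],[[np.float64(5.0),np.float64(0.3),np.float64(2.0)],[np.float64(200.1),np.float64(-148.0),np.float64(24.0)],30],[[np.float64(5.7),np.float64(0.3),np.float64(2.3)],[np.float64(228.7),np.float64(-169.2),np.float64(27.4)],30],[[np.float64(6.4),np.float64(0.3),np.float64(2.6)],[np.float64(257.3),np.float64(-190.3),np.float64(30.9)],30],[[np.float64(7.1),np.float64(0.4),np.float64(2.9)],[np.float64(285.9),np.float64(-211.5),np.float64(34.3)],30],[[np.float64(7.8),np.float64(0.4),np.float64(3.2)],[np.float64(314.5),np.float64(-232.6),np.float64(37.7)],30],[[np.float64(8.5),np.float64(0.4),np.float64(3.5)],[np.float64(343.1),np.float64(-253.8),np.float64(41.2)],30]]
```

Emit:
arm_command(
  moves=[
    [[4,0,2],[114,-85,14],30],
    [[7,0,3],[230,-170,27],30],
    [[11,0,4],[343,-254,41],30],
    [[14,0.7,5.8],[450,-330,50],30],
    [[14,0.7,5.8],[572,-423,68],30],
    [[14,0.7,5.8],[572,-423,68],30],
    [[14,0.7,5.8],[572,-423,68],30],
    [[14,0.7,5.8],[572,-423,68],30],
    [[14,0.7,5.8],[572,-423,68],30],
    [[14,0.7,5.8],[572,-423,68],30],
    [[14,0.7,5.8],[572,-423,68],30],
    [[14,0.7,5.8],[572,-423,68],30],
  ],
  force=15,
)

```text
time: 1.3
tcp_pos: [0.5491, -0.1257, 0.2344]
ee_rot: [-2.879, -0.318, 0.04]
contact_force: [1.3, -0.2, -0.4]
finger_gap: 0.0301
```

```bash
sed -i 's/round(v,1) for v in/round(float(v),1) for v in/; s/round(v) if 0 else round(v,1)/round(float(v))/' h.py; python3 - <<'E'
from h import *
from bench import bot
s=bot.sense();print(s["tcp_pos"],s["contact_force"],s["joint_pos"])
Rt,p=pose(0.22,-0.25,[0.606,0.002,0.079],0)
pre=p-0.09*Rt.as_matrix()[:,2]
rows(s,[(Rt,pre),(Rt,p)],30)
E
```

```text
[ 0.54911343 -0.12569348  0.23443191] [ 1.25857792 -0.18998219 -0.41362084] [-0.3966974   0.03683399  1.85338762  0.20301185  1.39994055  0.90452098]
[[[0.2,0.0,-0.0],[83,-70,29],30],[[0.2,0.0,-0.0],[83,-71,119],30]]
```

Emit:
arm_command(
  moves=[
    [[0,0,0],[40,-35,14],30],
    [[0,0,0],[83,-70,29],30],
    [[0,0,0],[83,-70,29],30],
    [[0,0,0],[83,-70,29],30],
  ],
)

```text
time: 1.7
tcp_pos: [0.6139, -0.0328, 0.2223]
ee_rot: [-2.878, -0.322, 0.043]
contact_force: [0.0, -0.6, -0.0]
finger_gap: 0.03
```

```bash
python3 - <<'E'
from h import *
from bench import bot,optics
s=bot.sense();print(s["tcp_pos"])
c=optics.camera("wrist");np.savez("pics/w1.npz",**c,tp=s["tcp_pos"],er=s["ee_rot"])
cv2.imwrite("pics/w1.png",c["color"][:,:,::-1]);print(c["hand_eye"].round(3).tolist(),c["fx"])
E
```

```text
[ 0.61389334 -0.03282562  0.22233226]
[[-0.001, -0.969, -0.246, 0.068], [1.0, -0.0, -0.001, -0.001], [0.001, -0.246, 0.969, -0.093], [0.0, 0.0, 0.0, 1.0]] 305.7718117639457
```

View pics/w1.png

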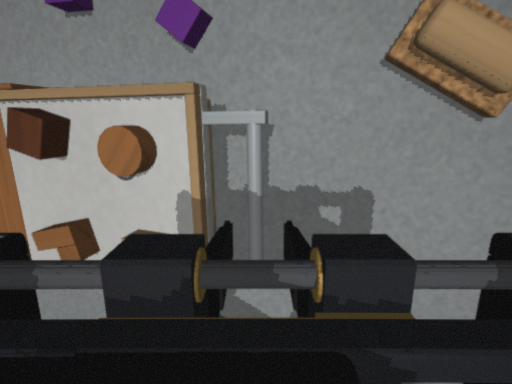

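The wrist view has the bar as the vertical line at column 255, centred between the fingertips (columns 228 and 290). The yaw is aligned, so I'll advance and grip.

Emit:
arm_command(
  moves=[
    [[0,0,0],[0,0,30],30],
    [[0,0,0],[0,0,60],30],
    [[0,0,0],[0,0,80],30],
    [[0,0,0],[0,0,90],30],
    [[0,0,0],[0,0,90],30],
    [[0,0,0],[0,0,90],0],
    [[0,0,0],[0,0,90],0],
    [[0,0,0],[0,0,90],0],
    [[0,0,0],[0,0,90],0],
    [[0,0,0],[0,0,90],0],
  ],
  force=12,
)

```text
time: 2.75
tcp_pos: [0.6086, -0.0101, 0.1379]
ee_rot: [-2.872, -0.32, 0.042]
contact_force: [-4.3, 10.7, 6.1]
finger_gap: 0.0115
```

```bash
python3 - <<'E'
from h import *
from bench import bot
s=bot.sense();R0=R.from_rotvec(s["ee_rot"]);g=s["tcp_pos"]+R0.apply([0,0,G])
print(s["tcp_pos"],s["contact_force"],s["finger_gap"],g,s["joint_pos"])
yaw=0.22;ex=np.array([np.cos(yaw),np.sin(yaw),0]);ey=np.array([-ex[1],ex[0],0])
# hinge point from gripped bar
h=g+0.24*ey;h[2]=g[2]+0.006;print("hinge",h)
path=[]
for a in np.linspace(0.05,0.60,12):
    q=R.from_rotvec(-a*ex)
    path.append((q*R0,h+q.apply(s["tcp_pos"]-h)))
rows(s,path,0)
E
```

```text
[ 0.60863224 -0.01011963  0.13793383] [-4.31234755 10.73017194  6.11040828] 0.011503073722954518 [0.60532436 0.00426944 0.08081104] [-0.18631016  0.21498463  1.83350001  0.24788691  1.20675503  1.06045403]
hinge [0.55294925 0.23848483 0.08681104]
[[[-2.9,-0.0,0.0],[0,-6,-12],0],[[-5.7,-0.0,0.0],[0,-12,-23],0],[[-8.6,-0.0,0.0],[0,-20,-34],0],[[-11.5,-0.0,0.0],[0,-27,-44],0],[[-14.3,-0.0,0.0],[0,-35,-54],0],[[-17.2,-0.0,0.0],[0,-44,-64],0],[[-20.1,-0.0,0.0],[0,-53,-73],0],[[-22.9,-0.0,0.0],[0,-63,-82],0],[[-25.8,-0.1,0.0],[0,-73,-90],0],[[-28.6,-0.1,0.0],[0,-83,-98],0],[[-31.5,-0.1,0.0],[0,-94,-106],0],[[-34.4,-0.1,0.1],[0,-105,-112],0]]
```

Emit:
arm_command(
  moves=[
    [[-2.9,0,0],[0,-6,-12],0],
    [[-5.7,0,0],[0,-12,-23],0],
    [[-8.6,0,0],[0,-20,-34],0],
    [[-11.5,0,0],[0,-27,-44],0],
    [[-14.3,0,0],[0,-35,-54],0],
    [[-17.2,0,0],[0,-44,-64],0],
    [[-20,0,0],[0,-53,-73],0],
    [[-23,0,0],[0,-63,-82],0],
    [[-25.8,0,0],[0,-73,-90],0],
    [[-28.6,0,0],[0,-83,-98],0],
    [[-31.5,0,0],[0,-94,-106],0],
    [[-34.4,0,0],[0,-105,-112],0],
  ],
)

```text
time: 3.95
tcp_pos: [0.5916, 0.0625, 0.2729]
ee_rot: [2.778, 0.31, 0.051]
contact_force: [-2.3, 1.9, -4.0]
finger_gap: 0.0116
```

```bash
cat > l.py <<'E'
from h import *
from bench import bot,optics
import sys
s=bot.sense();R0=R.from_rotvec(s["ee_rot"]);g=s["tcp_pos"]+R0.apply([0,0,G])
yaw=0.22;ex=np.array([np.cos(yaw),np.sin(yaw),0]);ey=np.array([-ex[1],ex[0],0])
h=np.array([0.553,0.2385,0.0858]);d=g-h
a=np.arctan2(d[2],-d@ey)+np.arctan2(.006,.24);print("board",a,"r",np.hypot(d[2],d@ey),s["time"],s["contact_force"],s["finger_gap"],"\n",s["joint_pos"])
path=[]
for b in np.linspace(0,float(sys.argv[1]),13)[1:]:
    q=R.from_rotvec(-b*ex); path.append((q*R0,h+q.apply(s["tcp_pos"]-h)))
rows(s,path,0)
E
python3 l.py 0.35
```

```text
board 0.6063808456962284 r 0.23966610846995848 3.95 [-2.31476108  1.86626523 -3.96376979] 0.011648061011597814 
 [ 0.13754791  0.01787277  1.81686901 -0.36035562  1.29656182  1.5831395 ]
[[[-1.7,-0.0,0.0],[0,-3,-7],0],[[-3.3,-0.0,0.0],[0,-7,-13],0],[[-5.0,-0.0,0.0],[0,-11,-20],0],[[-6.7,-0.0,0.0],[0,-15,-26],0],[[-8.4,-0.0,0.0],[0,-19,-33],0],[[-10.0,-0.0,0.0],[0,-24,-39],0],[[-11.7,-0.0,0.0],[0,-28,-45],0],[[-13.4,-0.0,0.0],[0,-33,-51],0],[[-15.0,-0.0,0.0],[0,-38,-57],0],[[-16.7,-0.0,0.0],[0,-43,-62],0],[[-18.4,-0.0,0.0],[0,-48,-68],0],[[-20.1,-0.0,0.0],[0,-53,-73],0]]
```

Emit:
arm_command(
  moves=[
    [[-1.7,0,0],[0,-3,-7],0],
    [[-3.3,0,0],[0,-7,-13],0],
    [[-5,0,0],[0,-11,-20],0],
    [[-6.7,0,0],[0,-15,-26],0],
    [[-8.4,0,0],[0,-19,-33],0],
    [[-10,0,0],[0,-24,-39],0],
    [[-11.7,0,0],[0,-28,-45],0],
    [[-13.4,0,0],[0,-33,-51],0],
    [[-15,0,0],[0,-38,-57],0],
    [[-15,0,0],[0,-38,-57],0],
    [[-15,0,0],[0,-38,-57],0],
    [[-15,0,0],[0,-38,-57],0],
  ],
)

```text
time: 5.15
tcp_pos: [0.5791, 0.1165, 0.3137]
ee_rot: [2.517, 0.28, 0.083]
contact_force: [-4.1, -1.1, -2.5]
finger_gap: 0.0117
```

```bash
python3 l.py -0.5; python3 - <<'E'
from h import *
from bench import optics
o=[]
c=optics.camera("top");o.append(cv2.resize(c["color"][90:250,80:300,::-1],(0,0),fx=1.8,fy=1.8))
c=optics.camera("side");o.append(cv2.resize(c["color"][90:250,160:380,::-1],(0,0),fx=1.8,fy=1.8))
cv2.imwrite("pics/lift.png",np.hstack(o))
E
```

```text
board 0.8721118554342701 r 0.23958227144689428 5.15 [-4.09880165 -1.14249192 -2.52081053] 0.011699931859030802 
 [ 0.31529664  0.02907044  1.78012231 -0.61411558  1.43244487  1.78295938]
[[[2.4,0.0,-0.0],[0,5,10],0],[[4.8,0.0,-0.0],[0,9,20],0],[[7.2,0.0,-0.0],[0,13,30],0],[[9.5,0.0,-0.0],[0,16,40],0],[[11.9,0.0,-0.0],[0,19,51],0],[[14.3,0.0,-0.0],[0,21,61],0],[[16.7,0.0,-0.0],[0,23,72],0],[[19.1,0.1,-0.0],[0,25,83],0],[[21.5,0.1,-0.1],[0,26,93],0],[[23.9,0.1,-0.1],[0,27,104],0],[[26.3,0.1,-0.1],[0,27,115],0],[[28.6,0.1,-0.1],[0,27,126],0]]
```

View pics/lift.png

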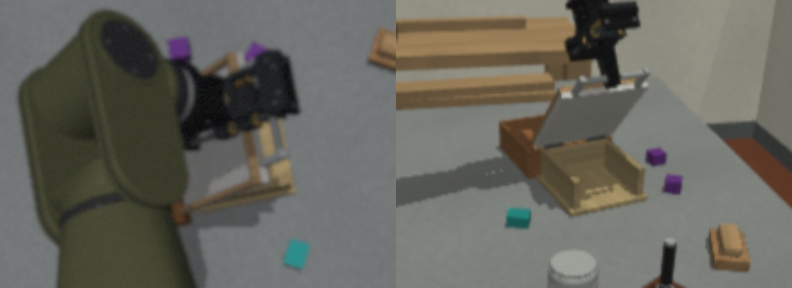

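The board stands at about 50°, and the arm hides the bin from above. I'll lower it slowly, then check.

Emit:
arm_command(
  moves=[
    [[2.4,0,0],[0,5,10],0],
    [[4.8,0,0],[0,9,20],0],
    [[7.2,0,0],[0,13,30],0],
    [[9.5,0,0],[0,16,40],0],
    [[11.9,0,0],[0,19,51],0],
    [[14.3,0,0],[0,21,61],0],
    [[16.7,0,0],[0,23,72],0],
    [[19,0,0],[0,25,83],0],
    [[21.5,0,0],[0,26,93],0],
    [[23.9,0,0],[0,27,104],0],
    [[26.3,0,0],[0,27,115],0],
    [[28.6,0,0],[0,27,126],0],
  ],
)

```text
time: 6.45
tcp_pos: [0.6004, 0.0248, 0.2262]
ee_rot: [3.013, 0.335, 0.017]
contact_force: [0.2, 5.1, -1.4]
finger_gap: 0.0115
```

```bash
python3 l.py -0.38
```

```text
board 0.37285584652503484 r 0.23979378014478672 6.45 [ 0.24623835  5.1173893  -1.37350703] 0.011465892285859184 
 [-0.00946802  0.06011138  1.8346319  -0.11488816  1.22444657  1.37761757]
[[[1.8,0.0,-0.0],[0,4,7],0],[[3.6,0.0,-0.0],[0,7,15],0],[[5.4,0.0,-0.0],[0,10,23],0],[[7.3,0.0,-0.0],[0,13,30],0],[[9.1,0.0,-0.0],[0,15,38],0],[[10.9,0.0,-0.0],[0,18,46],0],[[12.7,0.0,-0.0],[0,20,54],0],[[14.5,0.0,-0.0],[0,21,62],0],[[16.3,0.0,-0.0],[0,23,70],0],[[18.1,0.0,-0.0],[0,24,78],0],[[20.0,0.0,-0.0],[0,25,86],0],[[21.8,0.0,-0.0],[0,26,95],0]]
```

Emit:
arm_command(
  moves=[
    [[1.8,0,0],[0,4,7],0],
    [[3.6,0,0],[0,7,15],0],
    [[5.4,0,0],[0,10,23],0],
    [[7.3,0,0],[0,13,30],0],
    [[9.1,0,0],[0,15,38],0],
    [[10.9,0,0],[0,18,46],0],
    [[12.7,0,0],[0,20,54],0],
    [[14.5,0,0],[0,21,62],0],
    [[16.3,0,0],[0,23,70],0],
    [[18.1,0,0],[0,24,78],0],
    [[20,0,0],[0,25,86],0],
    [[21.4,0,0],[0,26,93],0],
  ],
)

```text
time: 7.65
tcp_pos: [0.6088, -0.0105, 0.137]
ee_rot: [-2.862, -0.319, 0.043]
contact_force: [-5.3, 2.2, 18.5]
finger_gap: 0.0116
```

```bash
python3 l.py -0.01; python3 - <<'E'
from h import *
from bench import optics
c=optics.camera("top");cv2.imwrite("pics/flat.png",cv2.resize(c["color"][100:240,90:290,::-1],(0,0),fx=3,fy=3))
E
```

```text
board 0.000906199192467573 r 0.23988478802525984 7.65 [-5.29468989  2.21301541 18.54802505] 0.01156776076313682 
 [-0.18982835  0.21845973  1.83219408  0.25683289  1.2102058   1.05333531]
[[[0.0,0.0,-0.0],[0,0,0],0],[[0.1,0.0,-0.0],[0,0,0],0],[[0.1,0.0,-0.0],[0,0,1],0],[[0.2,0.0,-0.0],[0,0,1],0],[[0.2,0.0,-0.0],[0,0,1],0],[[0.3,0.0,-0.0],[0,1,1],0],[[0.3,0.0,-0.0],[0,1,1],0],[[0.4,0.0,-0.0],[0,1,2],0],[[0.4,0.0,-0.0],[0,1,2],0],[[0.5,0.0,-0.0],[0,1,2],0],[[0.5,0.0,-0.0],[0,1,2],0],[[0.6,0.0,-0.0],[0,1,2],0]]
```

View pics/flat.png

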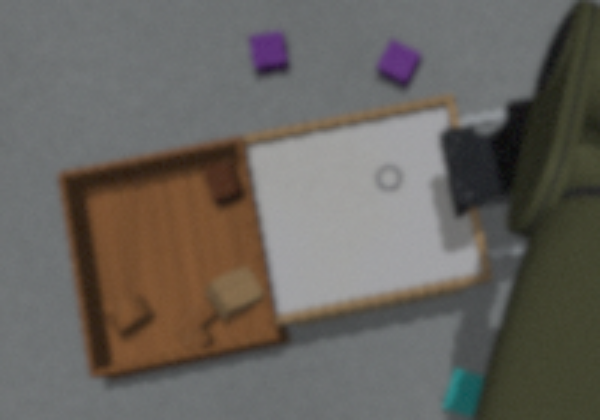

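The board is empty and flat, with the ring fully visible at crop (389,178). In the bin I can make out a dark block (225,183), a tan block (235,292), one piece at (130,315) and another at about (200,335). I'll check heights with depth.

```bash
cat > binchk.py <<'E'
from h import *
from bench import bot,optics
c=optics.camera("top");np.savez("pics/top2.npz",**c)
v,u=np.mgrid[140:230,100:300];uv=np.c_[u.ravel(),v.ravel()]
n=ray(c,uv,0);o=-c["R"].T@c["t"];z=c["depth"][v,u].ravel()
cz=(n@c["R"].T+c["t"])[:,2];P=o+(n-o)*(z/cz)[:,None]
ey=np.array([-np.sin(.22),np.cos(.22)]);ex=np.array([ey[1],-ey[0]])
B=np.array([.553,.2385])+ey*.09
q=np.c_[(P[:,:2]-B)@ex,(P[:,:2]-B)@ey]
H=np.full((18,20),0.)
for (a,b),h in zip(q,P[:,2]):
    i,j=int((b+.09)//.01),int((a+.1)//.01)
    if 0<=i<18 and 0<=j<20:H[i,j]=max(H[i,j],h)
print((H*1000).astype(int))
K=c["color"].astype(int);g=K.min(2)[150:172,205:235]
r=(g<g.max()-50)
b=np.argwhere(cv2.medianBlur(K.astype(np.uint8),1)[150:172,212:228].min(2)<150);print("ring px",b.mean(0)+[150,212],len(b), ray(c,[(b.mean(0)+[150,212])[::-1],(219.5,159.2)],.085))
E
python3 binchk.py; python3 -c "
import numpy as np;print(np.load('pics/top2.npz')['color'][152:167,212:228].min(2))"
```

```text
[[66 65 67 82 87 78 86 66 83 83 81 88 83 85 86 84 89 85 97 65]
 [69 66 66 65 69 67 65 67 68 67 66 68 69 69 68 66 67 67 67 69]
 [68  8  8  8 34 36 28 27  8  9 10  8  7  8 10 43 44 40 35 67]
 [69 10  7  9 42 41 36 36 24  9  7  8 11  9  9 44 43 41 40 67]
 [66  9  8 47 49 45 45 41  9  8 10  9 10  9 39 42 43 43 41 68]
 [68 10 11 49 51 52 49 48 11 10  8  8  9  9 41 40 40 42 41 69]
 [71  8  7 39 45 50 49  5 11  7  8  7 10 10  9  8  9 10  8 68]
 [69 31  7 31 32 33 36  8  7  7 11 12  9  6  8  8  9 10  8 66]
 [67 31 34 33 33 32  9 10  9 10  8 11 10 10  8 10  9  9  8 67]
 [65 31 32 32 34  7  9 10 11  9  8 10 11 10 10  7  7  8  7 68]
 [68 31 32 33  8  6 10  9 10  8 10  9  9  9  8  8  8  7  8 66]
 [69 11  8  8  9  8  9  8  9  8  8  8 10  8  7  9  9  6  7 68]
 [69  8  9  9 28 37  9  9 10 10 11  8  8  9 10 10  9  9  8 69]
 [66  9  9 10 47 43 40 28  8  7  9 10  8 10 11  6  7  9  9 67]
 [71  9  8  9 50 47 47  9  9  7 10  9  7  9  7  8 10  8  8 69]
 [67 10 10 44 45 48 47  7  9  9  9  8  8  8 10  9 10  8 10 69]
 [66  9  7 36 43 44 10 10 10  8  8 10  8 11 10 10  9 10  9 67]
 [68 66 67 68 64 66 65 60 64 
[... 452 characters left out ...]
 131 136 144 156 158 161 161]
 [158 158 155 142 134 136 143 150 149 139 132 131 149 157 161 160]
 [159 157 149 135 132 143 155 156 156 149 133 129 146 157 160 161]
 [160 158 151 136 132 145 157 158 159 152 134 130 143 157 159 159]
 [159 160 153 138 129 141 153 159 155 147 134 133 148 158 159 162]
 [160 158 154 141 130 131 141 146 145 137 128 140 154 158 162 161]
 [157 158 160 149 133 125 131 131 130 125 131 145 157 161 159 160]
 [158 157 157 155 149 142 137 136 135 138 147 153 160 161 160 161]
 [157 157 160 158 158 156 154 152 152 153 157 158 160 162 160 161]
 [157 158 160 158 160 161 160 159 158 159 160 161 160 162 161 160]
 [158 157 158 159 160 160 160 160 161 161 160 161 160 161 162 162]]
```

All four pieces lie within the bin with tops at 52 mm or less. Next: release the bar, retreat and go above the gauge.

```bash
python3 - <<'E'
from h import *
from bench import bot
s=bot.sense()
Rt,p=pose(0.22,0,[0.5793,-0.2765,0.255],0)
rows(s,[(Rt,p)],60)
E
```

```text
[[[-15.1,0.1,0.1],[-87,198,-237],60]]
```

Emit:
arm_command(
  moves=[
    [[0,0,0],[0,0,0],30],
    [[0,0,0],[0,0,0],30],
    [[0,0,0],[0,0,0],30],
    [[0,0,0],[0,0,-30],30],
    [[0,0,0],[0,0,-75],30],
    [[0,0,0],[0,0,-120],30],
    [[-7,0,0],[-20,45,-150],60],
    [[-15,0,0],[-40,90,-180],60],
    [[-15.1,0.1,0.1],[-60,135,-205],60],
    [[-15.1,0.1,0.1],[-87,198,-237],60],
    [[-15.1,0.1,0.1],[-87,198,-237],60],
    [[-15.1,0.1,0.1],[-87,198,-237],60],
  ],
)

```text
time: 8.95
tcp_pos: [0.579, -0.2813, 0.3166]
ee_rot: [3.119, 0.334, 0.005]
contact_force: [0.4, 0.5, 1.0]
finger_gap: 0.0598
```

```bash
python3 - <<'E'
from h import *
from bench import bot,optics
s=bot.sense();print(s["tcp_pos"],s["joint_pos"],s["contact_force"])
c=optics.camera("wrist")
cv2.imwrite("pics/w2.png",c["color"][:,:,::-1])
Rt,p=pose(0.22,0,[0.5793,-0.2765,0.115],0)
rows(s,[(Rt,p+[0,0,.14]),(Rt,p)],60)
c=optics.camera("top")
np.savez("pics/top3.npz",**c)
E
```

```text
[ 0.57903586 -0.28125314  0.31662911] [-0.53495213  0.09410594  1.64148874 -0.00173894  1.4005216   0.82248057] [0.41926472 0.54873362 1.01242296]
[[[0.3,-0.2,-0.4],[1,-5,3],60],[[0.3,-0.2,-0.4],[1,-5,143],60]]
```

View pics/w2.png

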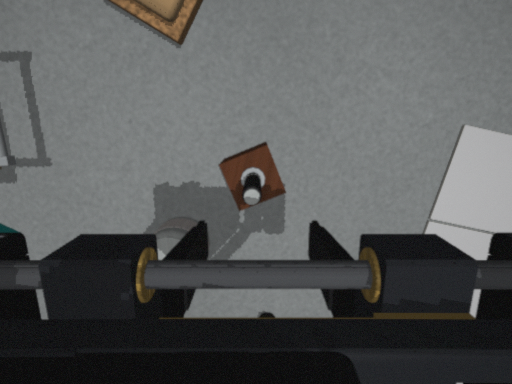

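The wrist view shows the gauge cap at (252,195) and its flange at (253,178), between the fingers. I'll cross-check its position.

```bash
python3 - <<'E'
from h import *
from bench import bot,optics
s=bot.sense();c=optics.camera("wrist");print(s["tcp_pos"],s["qd"].round(3).max())
T=np.eye(4);T[:3,:3]=R.from_rotvec(s["ee_rot"]).as_matrix();T[:3,3]=s["tcp_pos"]
W=np.linalg.inv(T@c["hand_eye"]);c["R"]=W[:3,:3];c["t"]=W[:3,3]
print(ray(c,[(252,195)],.148),ray(c,[(253,178)],.065))
Rt,p=pose(0.22,0,[0.5793,-0.2765,0.115],0)
rows(s,[(Rt,p+[0,0,.14]),(Rt,p)],60)
E
```

```text
[ 0.57948226 -0.27715018  0.31471944] 0.037
[[ 0.58280616 -0.27057267  0.148     ]] [[ 0.58235505 -0.27023766  0.065     ]]
[[[0.0,-0.1,-0.2],[0,-1,1],60],[[0.0,-0.1,-0.2],[0,-1,141],60]]
```

Emit:
arm_command(
  moves=[
    [[0,0,0],[2,-1,40],60],
    [[0,0,0],[2,-1,80],60],
    [[0,0,0],[2,-1,120],60],
    [[0,0,0],[2,-1,141],60],
    [[0,0,0],[2,-1,141],60],
    [[0,0,0],[2,-1,141],60],
    [[0,0,0],[2,-1,141],0],
    [[0,0,0],[2,-1,141],0],
    [[0,0,0],[2,-1,141],0],
    [[0,0,0],[2,-1,141],0],
    [[0,0,0],[2,-1,141],0],
    [[0,0,0],[2,-1,141],0],
  ],
  force=20,
)

```text
time: 10.3
tcp_pos: [0.5814, -0.2747, 0.1733]
ee_rot: [3.123, 0.343, 0.002]
contact_force: [-1.2, 3.7, -0.6]
finger_gap: 0.0177
```

Emit:
arm_command(
  moves=[
    [[0,0,0],[0,0,-10],0],
    [[0,0,0],[0,0,-25],0],
    [[0,0,0],[0,0,-40],0],
    [[0,0,0],[0,0,-60],0],
    [[0,0,0],[0,0,-80],0],
    [[0,0,0],[0,0,-100],0],
    [[0,0,0],[0,0,-125],0],
    [[0,0,0],[0,0,-140],0],
    [[0,0,0],[0,0,-140],0],
    [[0,0,0],[0,0,-140],0],
  ],
)

```text
time: 11.3
tcp_pos: [0.5812, -0.2747, 0.3135]
ee_rot: [3.123, 0.343, 0.002]
contact_force: [-0.1, -0.2, -0.9]
finger_gap: 0.018
```

```bash
python3 - <<'E'
from h import *
from bench import bot
s=bot.sense();print(s["tcp_pos"],s["contact_force"],s["finger_gap"])
Rt,p=pose(0.22,0,[0.605,0.123,0.23],0)
rows(s,interp(s,Rt,p,10),0)
E
```

```text
[ 0.58123197 -0.27467685  0.31348856] [-0.10755156 -0.21304202 -0.89730492] 0.017980849899272774
[[[0.0,-0.0,-0.0],[11,-38,2],0],[[0.0,-0.0,-0.0],[22,-77,5],0],[[0.0,-0.0,-0.0],[33,-115,7],0],[[0.0,-0.0,-0.0],[44,-153,10],0],[[0.0,-0.0,-0.0],[55,-192,12],0],[[0.0,-0.0,-0.0],[66,-230,15],0],[[0.0,-0.1,-0.0],[77,-268,17],0],[[0.0,-0.1,-0.1],[88,-306,20],0],[[0.0,-0.1,-0.1],[99,-345,22],0],[[0.0,-0.1,-0.1],[109,-383,24],0]]
```

Emit:
arm_command(
  moves=[
    [[0,0,0],[11,-38,2],0],
    [[0,0,0],[22,-77,5],0],
    [[0,0,0],[33,-115,7],0],
    [[0,0,0],[44,-153,10],0],
    [[0,0,0],[55,-192,12],0],
    [[0,0,0],[66,-230,15],0],
    [[0,0,0],[77,-268,17],0],
    [[0,0,0],[88,-306,20],0],
    [[0,0,0],[99,-345,22],0],
    [[0,-0.1,-0.1],[109,-383,24],0],
    [[0,-0.1,-0.1],[109,-383,24],0],
    [[0,-0.1,-0.1],[109,-383,24],0],
  ],
)

```text
time: 12.5
tcp_pos: [0.6038, 0.1234, 0.2874]
ee_rot: [3.121, 0.348, -0.006]
contact_force: [0.4, -0.2, -1.0]
finger_gap: 0.0178
```

```bash
python3 - <<'E'
from h import *
from bench import bot,optics
s=bot.sense();print(s["tcp_pos"],s["ee_rot"],s["contact_force"])
c=optics.camera("side");np.savez("pics/s4.npz",**c)
a=cv2.resize(c["color"][140:220,230:330,::-1],(600,480),interpolation=3)
cv2.imwrite("pics/s4.png",a)
rows(s,[pose(.22,0,[0.605,0.123,0.23],0)],0)
E
```

```text
[0.60376814 0.12339459 0.28740627] [ 3.121095    0.34846212 -0.00591635] [ 0.37948533 -0.18812077 -1.04676202]
[[[0.0,0.2,0.1],[1,1,-2],0]]
```

View pics/s4.png

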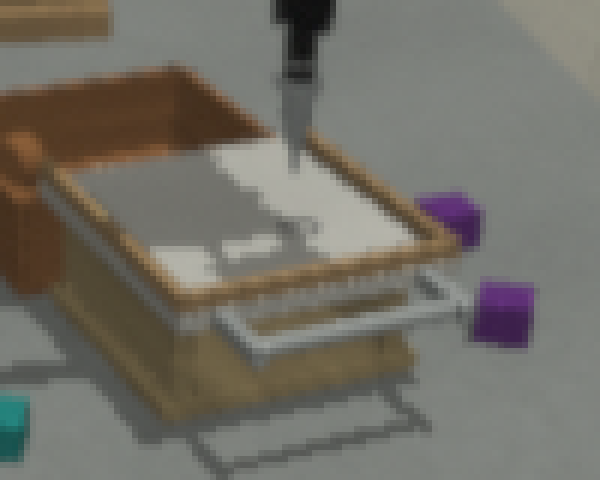

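Side view: tip at crop (295,170), flange at (298,75), ring at about (302,225).

```bash
python3 - <<'E'
from h import *
c=dict(np.load("pics/s4.npz"));f=lambda x,y:(230+(x+.5)/6-.5,140+(y+.5)/6-.5)
print(ray(c,[f(295,172)],.122),ray(c,[f(298,76)],.122+.0545),ray(c,[f(302,225)],.085))
E
```

```text
[[0.60072407 0.11512865 0.122     ]] [[0.6029468  0.12733184 0.1765    ]] [[0.60830634 0.12039814 0.085     ]]
```

Emit:
arm_command(
  moves=[
    [[0,0.1,0.1],[1,1,10],0],
    [[0,0.1,0.1],[1,1,20],0],
    [[0,0.1,0.1],[1,1,26],0],
    [[0,0.1,0.1],[1,1,26],0],
    [[0,0.1,0.1],[1,1,26],0],
  ],
)

```text
time: 13.05
tcp_pos: [0.6051, 0.1213, 0.2615]
ee_rot: [3.122, 0.343, -0.003]
contact_force: [-0.2, -0.3, -0.9]
finger_gap: 0.0178
```

```bash
python3 - <<'E'
from h import *
from bench import bot,optics
s=bot.sense();print(s["tcp_pos"],s["contact_force"])
c=optics.camera("wrist");np.savez("pics/w5.npz",**c,tp=s["tcp_pos"],er=s["ee_rot"])
a=cv2.resize(c["color"][100:250,160:350,::-1],(0,0),fx=4,fy=4,interpolation=3)
cv2.imwrite("pics/w5.png",a)
E
```

```text
[0.6050603  0.12133154 0.26150026] [-0.22297971 -0.3041686  -0.87894873]
```

View pics/w5.png

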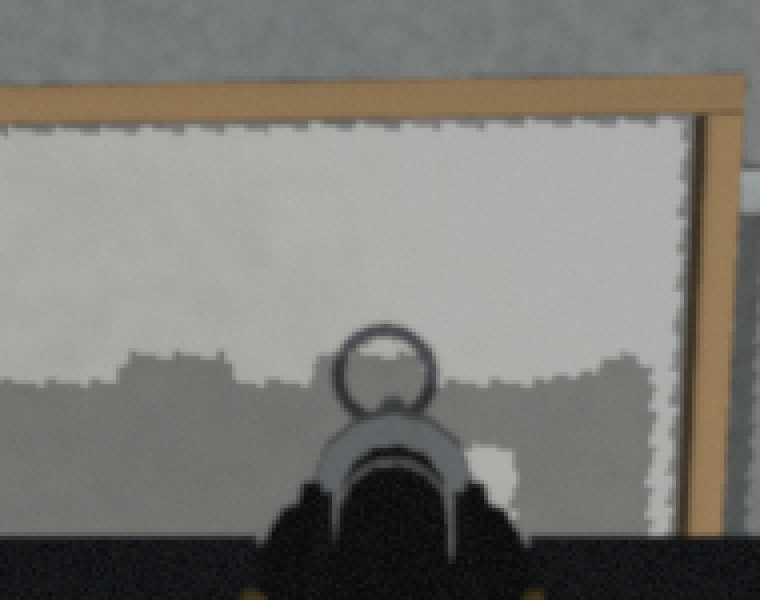

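The wrist view puts the ring centre at crop (386,374), with the tip's front edge just showing at about (394,398).

```bash
python3 - <<'E'
from h import *
c=dict(np.load("pics/w5.npz"));f=lambda x,y:(160+(x+.5)/4-.5,100+(y+.5)/4-.5)
T=np.eye(4);T[:3,:3]=R.from_rotvec(c["er"]).as_matrix();T[:3,3]=c["tp"]
W=np.linalg.inv(T@c["hand_eye"]);c["R"]=W[:3,:3];c["t"]=W[:3,3]
r=ray(c,[f(386,374)],.085);e=ray(c,[f(394,398)],.0965);print(r,e)
print("ring tool",(T[:3,:3].T@(r[0]-c["tp"])*1000).round(1),"tip front edge tool",(T[:3,:3].T@(e[0]-c["tp"])*1000).round(1))
E
```

```text
[[0.60791849 0.12418939 0.085     ]] [[0.60576737 0.12186007 0.0965    ]]
ring tool [  3.8  -2.3 176.5] tip front edge tool [  1.1  -0.5 165. ]
```

Emit:
arm_command(
  moves=[
    [[0,0,0],[3,-1,0],0],
    [[0,0,0],[5.5,-1.8,0],0],
    [[0,0,0],[5.5,-1.8,3],0],
    [[0,0,0],[5.5,-1.8,6],0],
    [[0,0,0],[5.5,-1.8,8],0],
    [[0,0,0],[5.5,-1.8,10],0],
    [[0,0,0],[5.5,-1.8,11],0],
    [[0,0,0],[5.5,-1.8,12],0],
    [[0,0,0],[5.5,-1.8,12],0],
    [[0,0,0],[5.5,-1.8,12],0],
  ],
)

```text
time: 14.1
tcp_pos: [0.6103, 0.1245, 0.2502]
ee_rot: [3.122, 0.343, -0.001]
contact_force: [-0.3, -0.6, -0.4]
finger_gap: 0.0177
```

Emit:
arm_command(
  moves=[
    [[0,0,0],[0,0,1],0],
    [[0,0,0],[0,0,2],0],
    [[0,0,0],[0,0,3],0],
    [[0,0,0],[0,0,3],0],
    [[0,0,0],[0,0,3],0],
    [[0,0,0],[0,0,3],0],
  ],
)

```text
time: 14.7
tcp_pos: [0.6104, 0.1244, 0.2474]
ee_rot: [3.122, 0.343, -0.0]
contact_force: [-1.2, -0.3, 0.4]
finger_gap: 0.0177
```

Emit:
arm_command(
  moves=[
    [[0,0,0],[0,0,1],0],
    [[0,0,0],[0,0,2],0],
    [[0,0,0],[0,0,3],0],
    [[0,0,0],[0,0,3],0],
    [[0,0,0],[0,0,3],0],
    [[0,0,0],[0,0,3],0],
  ],
)

```text
time: 15.3
tcp_pos: [0.6105, 0.1244, 0.2445]
ee_rot: [3.122, 0.343, -0.0]
contact_force: [-1.6, 0.8, 1.7]
finger_gap: 0.0177
```

```bash
python3 - <<'E'
from h import *
from bench import bot,optics
f=[]
for i in range(6):
    f.append(bot.sense()["contact_force"])
    c=optics.camera("wrist" if i%2 else "side"); np.savez(f"pics/z{i%2}.npz",**c)
print(np.array(f).round(2),bot.sense()["tcp_pos"],bot.sense()["finger_gap"])
a=cv2.resize(np.load("pics/z1.npz")["color"][150:250,190:320,::-1],(0,0),fx=3.6,fy=3.6,interpolation=3)
b=cv2.resize(np.load("pics/z0.npz")["color"][120:220,230:310,::-1],(288,360),interpolation=3)
cv2.imwrite("pics/z.png",np.hstack([a,b]))
E
```

```text
[[-1.61  0.79  1.65]
 [-0.5  -0.18  2.07]
 [-1.1  -0.02  2.96]
 [-1.19  0.1   2.16]
 [-0.28 -0.48  2.82]
 [-0.13 -0.17  2.56]] [0.61044025 0.12444644 0.24447682] 0.017724229152483634
```

View pics/z.png

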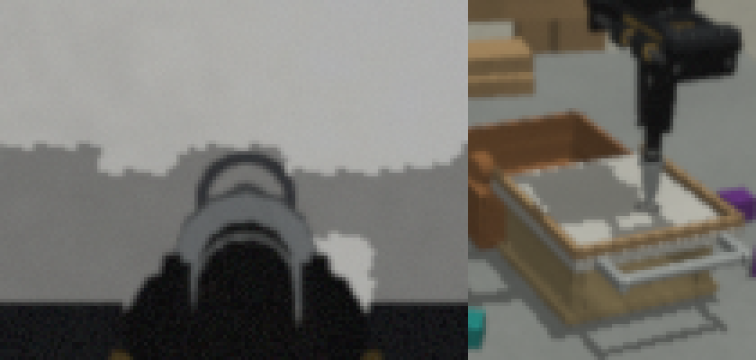

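The wrist crop has the ring centred at about (246,201) and the tip at about (243,196), a 1–2 mm offset. The mean vertical reading of 2.4 N plus about 0.95 N gauge weight gives roughly 3.3 N, so the plunger is about halfway in. I'll hand it in.

```bash
python3 - <<'E'
from bench import bot
print(bot.sense()["contact_force"],bot.sense()["qd"].round(3));print(bot.finish_job())
E
```

```text
[-0.43805616  0.84345495  4.0847546 ] [0.002 0.    0.    0.002 0.001 0.   ]
the job is handed in; nothing more can be done
None
```

I gripped the lift bar, raised the board to about 0.87 rad and lowered it flat again under control. Then I took the gauge from its holder and pressed it on the ring, and handed the job in with it still held there at about 15.6 s. No verdict was reported.

- **Offcuts:** after lowering, the top camera's depth showed all the pieces inside the bin, with tops at 52 mm or less, and the board empty. The L-shaped piece was only partly visible beside the tan block.
- **Board:** the angle worked out from the bar position was about 0.001 rad when I released it.
- **Point on the ring:** the last wrist picture put the tip 1–2 mm from the ring's centre. The top camera's ring position differed from the wrist camera's by about 3 mm. I used the wrist camera's, because it agreed with the side view on the tip-to-ring offset.
- **Uprightness:** the gripper was vertical. The side view suggested a gauge tilt of up to about 0.04 rad, though with pixel blur that is uncertain.
- **Press force:** the contact force averaged about 3.3 N, which means about halfway in. Readings were noisy: the last single one was higher, about 5 N.
- **Bystanders:** no planned move came near the tin, sander or screwdriver, but I did not measure their positions again at the end.

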